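# Flip the stop down and bring the tip box up to it

### The arm

A 6-joint arm with a two-finger parallel gripper is mounted at the origin on a cart in front of the work surface, level with it; the furniture and walls round the work are solid. World frame = base frame: x ahead of the robot, y to its left, z up, the work surface at z = 0. Lengths are in m, angles in degrees, forces in N, time in s.
With the tool pointing down it reaches from about 0.375 to 0.9 m from the base axis. Payload 3.1 kg.
Tool frame: the origin (TCP) lies on the centre line of the jaws, within the pads' length; the fingertips stand 14 mm ahead of it and the grasp point (between the pads) lies 5 mm behind it (bot.tips_ahead is the distance from the TCP to the fingertips, in m); z points along the fingers, y is the line along which they close (so a half turn about z gives the same grasp; the last joint's range is limited). The gripper opens to 87 mm and grips with 3 to 60 N. Pads are 19 mm wide; open, the fingers measure 117 mm over their backs; the gripper's body (75 mm by 190 mm) begins 51 mm behind the grasp point.
Start: joints at [-82.878, 30.224, 82.088, -0, 67.689, -10.227], TCP at [0.186, -0.597, 0.206] pointing down, gripper open.
Joint ranges: [-176.69, 176.69], [-43.24, 126.21], [12.49, 139.97], [-82, 262], [0, 151.66], [-163.58, 163.58]. Speed limits (degrees/s): [159.86, 159.86, 180, 180, 180, 180].

### API

Orientations are given as a 3x3 rotation matrix whose columns are the frame's x, y, z axes.
In Python, from rig import bot gives the robot as it stands.
- The arm moves only by the tool play_rows, never from a script. Its argument "moves" is a list that holds one entry, the list of rows, each a list of 6 numbers: the shift along the tool's x, y, z in mm, then the turn, a rotation vector about the tool's x, y, z in rad. A call has 1 to 5 rows; each row shifts and turns the commanded pose from where the row before left it, along the tool's axes as they then stand; what a row does not reach is not made up. A row lasts 1/10 s, in which the tool goes at most 50 mm and 8.59 degrees, less where a joint would pass 70% of its speed; a pose out of reach is approached as far as the arm can. A call with a gripper value outside its range is refused whole. "fingers" is the opening, from -1 (shut) to 1 (fully open), set as the call begins (left out, the last holds). The fingers move at their own pace and stop on an object; the grip force is fixed at half the most. Time passes only in rows, so rows that do not move let the fingers close. It gives the time, the measured TCP pose, the force, the opening and the grip force at its end, in the units of the state.
- bot.read_state(): the state, without advancing time (a new reading comes with each control period).
- bot.capture(name): name is "scene" or "side" or "wrist"; returns a dict with "image" (400x640x3 uint8, blue, green, red), "fx", "fy", "cx", "cy" (pixels), "distortion" ([k1, k2, p1, p2, k3] as OpenCV has them; the pictures are not rectified), "R" (3x3) and "t" (3): a world point X has camera coordinates R X + t. Camera axes: x right, y down, z forward; pixel columns grow to the right and rows downward; lengths in m; the calibration is good to about 2 mm. A picture is of the moment at which its call begins. There is no depth.
- bot.hand_in(): hands the job in; it is judged then, once.
Trained networks look in a picture, given as the dict that the camera call returned (one of the last four; its "shot" number tells which), for a name from the list of things; names that differ only in an ending like _2 or _b are one class to them, and where a whole thing is asked for, a point or a joint stands for the part that bears it (a point fixed in the world has none). Each returns a list of dicts, best first, with "confidence" (0 to 1); they miss things now and then, are a little off and sometimes report something else, mostly with a low value. They report only what shows in the picture. A call takes as long as a camera call. They do not tell look-alikes from the thing itself.
- bot.search_frame(picture, query): "centre" ([column, row] in pixels, amid what is visible of it).
- bot.silhouettes(picture, query): "pixels" (400x640 bool, what is visible of it) and "centre" ([column, row] in pixels, amid what is visible of it).
- bot.pinpoint(picture, query): "centre" ([column, row] in pixels: a listed point, or the origin of a listed thing).
The state is a dict: "time_s": time; "joint_positions": joint angles; "qvel": joint speeds; "tau": joint torques, N m; "position": TCP position; "tcp_rot": TCP orientation; "force": force on the tool from outside, world axes, zero at the start; "moment": the same for the moment, N m; "opening": opening from 0.0 (shut) to 1.0 (fully open); "grasp_force": force on a finger pad.
Only numpy, scipy, OpenCV 4.12 (cv2) and the standard library are available. Lean on these libraries where they do the work, as an engineer would, in place of code of your own. Each camera call takes 0.05 s, during which the arm holds its last target. There are 200 camera calls.

### The job

Get the tip-loading stand ready: flip its hinged steel stop fully down across the track, and only then slide the open yellow-topped tip box along the track under the pick-up head until it rests against the stop. Leave the box flat between the rails and the stop down, and do not disturb the things standing around.

Things in the scene. Friction and masses are not known exactly. Their poses are not given: they have to be found in the camera images.
- stand: Fixed tip-loading stand on the worktop, grey base 172 x 400 mm. Origin on the worktop under the middle of the track, z up. The smooth track floor (deck, 18 mm up) runs along its y axis between two aluminium rails, y = -198 to 198: 62 mm apart (x = -31 to 31), 10 mm wide, tops 14 mm above the deck. The robot's side is -x. The box starts at +y and is pushed towards -y.
- head_edge (a point): Middle of the head's lower edge on the +y side, where the box goes in: stand x = 0, y = 0, 86 mm up. White nozzle block from here 41 mm towards -y, 72 mm wide (x), top 110 mm up, six nozzles under it down to 74 mm; above it a housing (y = -7 to -35, 240 mm up) and, at x = 80, y = -20, a column. With the box home its rear face is 10 mm inside the head, so pushing fingers must lean back, about 35 degrees.
- stop_flag (a joint): Angle of the hinged stop, rad. 0 = fully down, flat across the track on the rubber pad of the far (+x) rail; 1.57 = upright; it starts thrown back past upright, leaning to the robot's side (-x), end stop 1.9. Friction hinge, about 0.07 N m: it stays wherever it is left, so it must be pressed right down.
- stop_hinge (a point): Fixed middle of the stop's hinge axis, outside the near rail: stand x = -46, y = -140, 40 mm up; the axis is parallel to the stand's y. The stop is a steel angle: a flange 20 mm wide in y (-150 to -130) and 4 mm thick that reaches 117 mm from the axis; its outer face (its top when down, 48 mm up) lies 8 mm off the axis. A blade hangs under it between the rails.
- flag_tip (a point): Middle of the rolled lip (10 mm thick, 20 mm wide) at the stop's free end, 112 mm from the hinge axis; moves with the stop. Stop down: stand x = 66, y = -140, 48 mm up.
- stop_face (a point): Fixed point of the stand (x = 0, y = -130, 33 mm up): middle of the face which the lowered stop turns to the box, facing +y. The blade spans x = -28 to 28 mm, from 4 to 26 mm above the deck.
- box_centre (a point): Loose tip box, about 0.14 kg: white body 120 x 58 mm, yellow rim 124 x 64 mm from 34 to 45 mm up, tips standing to 52 mm. The point is its middle, 26 mm above the underside; x axis along the length (end faces at +-60 mm), z up. It stands on the deck between the rails, x along the stand's +y, and slides easily. Home: centre 60 mm to the +y side of stop_face.
- bench_pipette: Bystander: hand pipette lying on the worktop on the robot's side of the track, 235 mm long, 28 mm wide, 56 mm high. Origin under its middle; length along its y axis.
- bench_timer: Bystander: flat bench timer, 69 x 69 x 19 mm, on the worktop in front of the stop. Origin under its middle.
- vial_a: Bystander: small screw-cap bottle, 22 mm across, 46 mm high, behind the stand. Origin at its underside.
- vial_b: Bystander: second small screw-cap bottle, 22 mm across, 46 mm high, behind the stand. Origin at its underside.
- tape: Bystander: roll of label tape, 60 mm across, 19 mm high, behind the stand. Origin under its middle.
Mind the look-alikes: they are no part of the job. What is shaped like the part that bears box_centre but green or orange is not meant.

How it is judged:
By the outcome, as a careful person would: the job done as asked, in the order asked, and still so for the second after the job is handed in, with the robot touching nothing.
It also fails if it takes over 48 s, if anything falls off the work surface, if the arm or the gripper's body presses on something with over 40 N, if the wrist force passes 120 N, or if a joint passes its speed limit or range.

## Working session

There is one attempt and no reset: what is moved stays moved. The work goes in short steps, Python scripts to look and compute and a tool call to move; the robot and the scene stay as the last step left them, time stands still between calls to the robot, and variables do not carry over. Pictures are saved under pics/ and viewed, at most 10 in all, crops included, and the job is handed in when it is done.

Besides the shell and the picture viewer there is one more tool, called after "Request:" by a JSON object that holds its "api" and its "payload". play_rows: Moves the arm, as the interface text tells. Its arguments: {"type":"object","properties":{"moves":{"type":"array","items":{"type":"array","items":{"type":"array","items":{"type":"number"}}}},"fingers":{"type":"number"}},"required":["moves"]}

```bash
ls; mkdir -p pics; cat > h.py <<'E'
import numpy as np, cv2
from rig import bot
def tri(obs):
    # obs: list of (cap, px)
    A=[];b=[]
    for c,p in obs:
        K=np.array([[c['fx'],0,c['cx']],[0,c['fy'],c['cy']],[0,0,1]]);
        u=cv2.undistortPoints(np.array([[p]],float),K,np.array(c['distortion'],float))[0,0]
        R=np.array(c['R']);t=np.array(c['t'])
        for k in (0,1):
            A.append(R[k]-u[k]*R[2]);b.append(-(t[k]-u[k]*t[2]))
    x,r,_,_=np.linalg.lstsq(np.array(A),np.array(b),rcond=None)
    return x
def onz(c,p,z):
    K=np.array([[c['fx'],0,c['cx']],[0,c['fy'],c['cy']],[0,0,1]])
    u=cv2.undistortPoints(np.array([[p]],float),K,np.array(c['distortion'],float))[0,0]
    R=np.array(c['R']);t=np.array(c['t']);o=-R.T@t;d=R.T@np.array([u[0],u[1],1.])
    return o+d*(z-o[2])/d[2]
def proj(c,X):
    K=np.array([[c['fx'],0,c['cx']],[0,c['fy'],c['cy']],[0,0,1]])
    return cv2.projectPoints(np.array(X,float).reshape(-1,1,3),cv2.Rodrigues(np.array(c['R']))[0],np.array(c['t']),K,np.array(c['distortion'],float))[0][:,0]
E
python3 - <<'E'
from h import *
S={n:bot.capture(n) for n in ('scene','side','wrist')}
for n in S: cv2.imwrite(f'pics/{n}0.png',S[n]['image'])
for q in ['stand','head_edge','stop_hinge','flag_tip','stop_face','box_centre','bench_pipette','bench_timer','vial_a','tape']:
    for n in S:
        print(q,n,[(np.round(d['centre'],1).tolist(),round(d['confidence'],2)) for d in bot.pinpoint(S[n],q)][:4])
for n in S: print(n,(-np.array(S[n]['R']).T@np.array(S[n]['t'])).round(3))
print(bot.read_state())
E
```

```text
pics
stand scene [([318.8, 201.9], 0.71), ([399.9, 182.7], 0.23)]
stand side [([307.2, 213.1], 0.63)]
stand wrist []
head_edge scene [([318.9, 183.2], 0.57)]
head_edge side []
head_edge wrist []
stop_hinge scene [([359.7, 168.3], 0.79)]
stop_hinge side [([331.2, 173.3], 0.7)]
stop_hinge wrist []
flag_tip scene [([370.8, 147.0], 0.62)]
flag_tip side [([341.3, 141.4], 0.58)]
flag_tip wrist []
stop_face scene [([344.0, 166.0], 0.81), ([265.8, 185.5], 0.47)]
stop_face side [([313.5, 174.3], 0.66)]
stop_face wrist []
box_centre scene [([260.4, 294.4], 0.78), ([389.4, 242.8], 0.73), ([287.6, 212.5], 0.63), ([361.3, 165.8], 0.63)]
box_centre side [([305.0, 212.6], 0.96), ([404.2, 203.2], 0.79), ([334.4, 276.2], 0.62), ([249.4, 219.6], 0.2)]
box_centre wrist []
bench_pipette scene [([333.6, 246.0], 0.67)]
bench_pipette side [([358.6, 227.0], 0.88), ([327.5, 171.4], 0.27)]
bench_pipette wrist []
bench_timer scene [([397.0, 180.4], 0.81)]
bench_timer side [([357.3, 173.9], 0.68)]
bench_timer wrist []
vial_a scene [([246.1, 207.6], 0.63)]
vial_a side [([244.6, 234.9], 0.68), ([250.0, 218.3], 0.
[... 353 characters left out ...]
.37304749e-04,
        6.76884830e+01, -1.02261216e+01]), 'qvel': array([-0.01790953, -0.00383634, -0.08498363,  0.0106308 ,  0.09884724,
       -0.07507011]), 'tau': array([-1.77776194e-03, -4.40003765e+01, -1.76983559e+01,  6.32149796e-02,
        5.05118351e-02, -1.80795001e-05]), 'position': array([ 0.18638668, -0.59654363,  0.20574462]), 'tcp_rot': array([[ 9.54518668e-01,  2.98151158e-01,  7.19444269e-06],
       [ 2.98151158e-01, -9.54518668e-01, -6.28910557e-07],
       [ 6.67971944e-06,  2.74533829e-06, -1.00000000e+00]]), 'force': array([-0.14312832,  0.25806584, -0.10229838]), 'moment': array([0.00464312, 0.05207458, 0.02212394]), 'grasp_force': 0.0, 'opening': 0.9965407204171544}
```

```bash
python3 - <<'E'
import cv2,numpy as np
a=cv2.imread('pics/scene0.png')[100:330,190:450];b=cv2.imread('pics/side0.png')[100:330,190:450]
cv2.imwrite('pics/a.png',cv2.resize(np.hstack([a,b]),(800,354),interpolation=cv2.INTER_CUBIC))
cv2.imwrite('pics/b.png',cv2.resize(a,(678,600),interpolation=cv2.INTER_CUBIC))
E
python3 - <<'E'
import pickle
from h import *
S={n:bot.capture(n) for n in ('scene','side')}
pickle.dump({n:{k:v for k,v in S[n].items()} for n in S},open('S.pkl','wb'))
a,b=S['scene'],S['side']
P={'stand':([318.8,201.9],[307.2,213.1]),'hinge':([359.7,168.3],[331.2,173.3]),'flag':([370.8,147],[341.3,141.4]),'face':([344,166],[313.5,174.3]),'box':([287.6,212.5],[305,212.6]),'pip':([333.6,246],[358.6,227]),'timer':([397,180.4],[357.3,173.9]),'tape':([291.1,159.6],[252.1,190.8]),'boxB':([260.4,294.4],[334.4,276.2]),'boxC':([389.4,242.8],[404.2,203.2])}
for k,(p,q) in P.items():
    X=tri([(a,p),(b,q)]); print(k,X.round(4),'err',(proj(a,X)[0]-p).round(1),(proj(b,X)[0]-q).round(1))
print(onz(a,[318.9,183.2],.086))
E
```

```text
stand [ 0.6009  0.0285 -0.0241] err [0.1 0.2] [-0.2 -0.2]
hinge [ 0.5383 -0.0904  0.0397] err [0.9 1.8] [-1.5 -1.3]
flag [ 0.5133 -0.0887  0.1355] err [1.  1.9] [-1.5 -1.4]
face [ 0.5846 -0.0777  0.0391] err [0.2 0.4] [-0.4 -0.3]
box [0.6081 0.1556 0.0545] err [0.9 1.8] [-1.7 -1.4]
pip [0.4783 0.1464 0.0066] err [0.1 0.2] [-0.2 -0.1]
timer [ 0.4492 -0.1485  0.0036] err [-0.8 -1.5] [1.3 1. ]
tape [ 0.7512 -0.0453  0.0024] err [-0.1 -0.1] [0.1 0.1]
boxB [0.5442 0.3537 0.0234] err [-0.3 -0.6] [0.6 0.4]
boxC [0.3605 0.0797 0.0348] err [0.2 0.4] [-0.4 -0.3]
[0.58652517 0.04993703 0.086     ]
```

View pics/a.png

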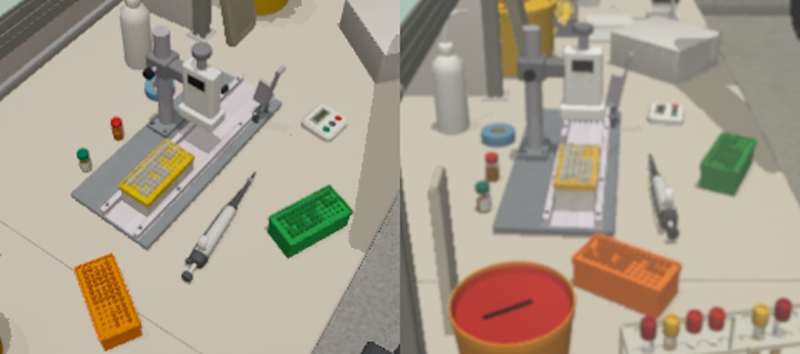

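View pics/scene0.png

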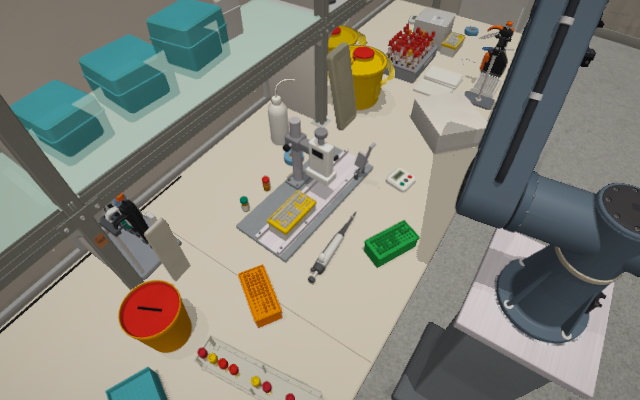

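The scene picture shows three candidate tip boxes: yellow at (289,213) on the track, orange at (260,294) and green at (390,243). The yellow one is the target. The stop leans back at (365,155).

```bash
python3 - <<'E'
import pickle
from h import *
from scipy.optimize import least_squares
S=pickle.load(open('S.pkl','rb'));a,b=S['scene'],S['side']
obs=[(a,[318.8,201.9],(0,0,0)),(b,[307.2,213.1],(0,0,0)),(a,[318.9,183.2],(0,0,.086)),(a,[359.7,168.3],(-.046,-.14,.04)),(b,[331.2,173.3],(-.046,-.14,.04)),(a,[344,166],(0,-.13,.033)),(b,[313.5,174.3],(0,-.13,.033))]
def W(p,X):
    c,s=np.cos(p[2]),np.sin(p[2]);X=np.array(X);return np.array([p[0]+c*X[0]-s*X[1],p[1]+s*X[0]+c*X[1],X[2]])
def f(p):
    r=[]
    for c,px,X in obs: r+=list(proj(c,W(p,X))[0]-px)
    for c,px in ((a,[287.6,212.5]),(b,[305,212.6])): r+=list(proj(c,W(p,(0,p[3],.044)))[0]-px)
    return np.array(r)
r=least_squares(f,[.59,.04,0,.1],loss='soft_l1');print(r.x,np.degrees(r.x[2]));print(f(r.x).round(1))
p=r.x
im=[]
for c,(x0,y0) in ((a,(225,110)),(b,(250,110))):
    m=cv2.resize(c['image'][y0:y0+160,x0:x0+160],None,fx=2.5*1,fy=2.5,interpolation=cv2.INTER_CUBIC)
    for X in [(x,y,.018) for x in(-.031,.031) for y in (-.198,.198)]+[(x,y,.032) for x in(-.041,.041) for y in (-.198,.198)]+[(0,0,.086),(-.036,0,.086),(.036,0,.086),(-.036,-.041,.11),(-.046,-.15,.04),(-.046,-.13,.04),(0,p[3]+.06,.07-.007),(0,p[3]-.06,.063)]:
        u=(proj(c,W(p,X))[0]-[x0,y0]+.5)*2.5; cv2.circle(m,tuple(int(v*16) for v in u),2*16,(0,0,255),-1,cv2.LINE_AA,4)
    im.append(m)
cv2.imwrite('pics/fit.png',np.hstack(im))
E
```

```text
[ 0.59666565  0.04664658 -0.09272167  0.09826792] -5.3125605578841215
[-2.3 -0.3  1.4 -4.7 -2.6 -2.4  0.7  2.2 -1.4 -1.2  1.   0.8 -0.4  0.9
  4.5  1.7 -0.5  0.1]
```

View pics/fit.png

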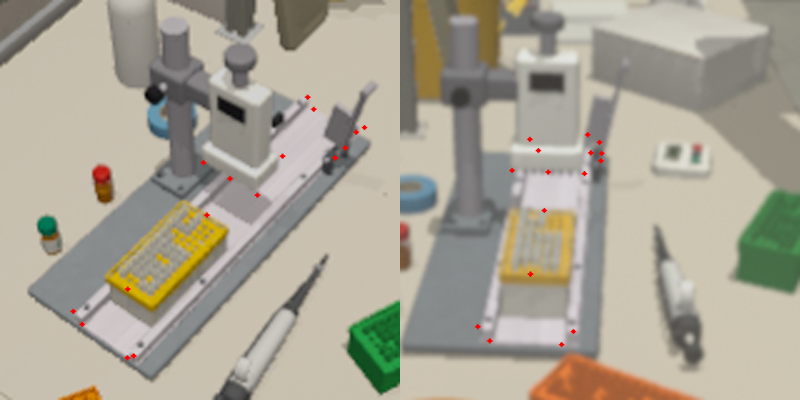

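```bash
cat > fit.py <<'E'
import pickle
from h import *
from scipy.optimize import least_squares
S=pickle.load(open('S.pkl','rb'));a,b=S['scene'],S['side']
def W(p,X):
    c,s=np.cos(p[2]),np.sin(p[2]);X=np.array(X);return np.array([p[0]+c*X[0]-s*X[1],p[1]+s*X[0]+c*X[1],X[2]])
A=lambda u:(np.array(u)/2.5-.5+[225,110]).tolist()
B=lambda u:((np.array(u)-[400,0])/2.5-.5+[250,110]).tolist()
obs=[(a,[359.7,168.3],(-.046,-.14,.04),.4),(b,[331.2,173.3],(-.046,-.14,.04),.4),(a,[344,166],(0,-.13,.033),.4),(b,[313.5,174.3],(0,-.13,.033),.4),
 (b,B([512,170]),(.036,0,.086),1),(b,B([582,170]),(-.036,0,.086),1),(a,A([239,190]),(-.036,0,.086),1)]
def f(p):
    r=[]
    for c,px,X,w in obs: r+=list(w*(proj(c,W(p,X))[0]-px))
    for c,px,i in ((a,A([28,291]),1),(a,A([152,379]),0),(b,B([402,352]),1),(b,B([598,354]),0)):
        r+=list(proj(c,W(p,(p[4]+.172*i,.2,p[5])))[0]-px)
    r+=list(proj(a,W(p,(p[4],-.2,p[5])))[0]-A([370,143]))
    for c,px in ((a,[287.6,212.5]),(b,[305,212.6])): r+=list(.4*(proj(c,W(p,(0,p[3],.044)))[0]-px))
    return np.array(r)
if __name__=='__main__':
    r=least_squares(f,[.59,.04,0,.1,-.06,.012],loss='soft_l1');p=r.x;np.save('p.npy',p);print(p.round(4),np.degrees(p[2]));print(f(p).round(1))
    im=[]
    for c,(x0,y0) in ((a,(225,110)),(b,(250,110))):
        m=cv2.resize(c['image'][y0:y0+160,x0:x0+160],None,fx=2.5*1,fy=2.5,interpolation=cv2.INTER_CUBIC)
        for X in [(x,y,.032) for x in(-.041,-.031,.031,.041) for y in (-.198,.198)]+[(0,0,.086),(-.036,0,.086),(.036,0,.086),(-.036,-.041,.11),(-.046,-.15,.04),(-.046,-.13,.04)]+[(x,p[3]+y,.063) for x in (-.032,.032) for y in (-.062,.062)]:
            u=(proj(c,W(p,X))[0]-[x0,y0]+.5)*2.5; cv2.circle(m,tuple(int(v*16) for v in u),24,(0,0,255),-1,cv2.LINE_AA,4)
        im.append(m)
    cv2.imwrite('pics/fit2.png',np.hstack(im))
    st=bot.read_state();R=np.array(st['tcp_rot']);print('flag tip',tri([(a,[370.8,147]),(b,[341.3,141.4])]))
E
python3 fit.py
```

```text
[ 0.5988  0.0444 -0.0619  0.1022 -0.0589  0.0068] -3.54785633313237
[-0.2  0.2 -1.5 -0.7 -0.1 -0.2 -1.   0.2 -1.  -0.2 -0.   0.7  7.3  0.7
 -0.1  0.5  0.5  0.2 -1.1 -1.3 -0.   0.6  0.5 -0.   1.7  0.9 -0.1  0.2]
flag tip [ 0.51326867 -0.08867271  0.13551454]
```

View pics/fit2.png

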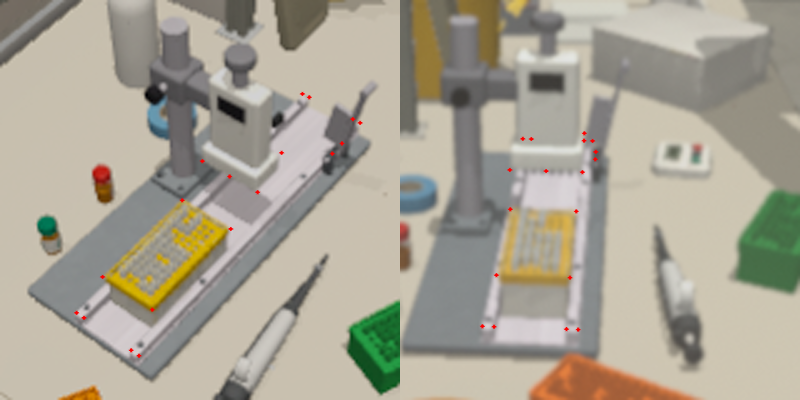

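```bash
cat > nav.py <<'E'
from h import *
from scipy.spatial.transform import Rotation as Ro
p=np.load('p.npy')
def Ws(X):
    c,s=np.cos(p[2]),np.sin(p[2]);return np.array([p[0]+c*X[0]-s*X[1],p[1]+s*X[0]+c*X[1],X[2]])
def Rt(lean=0):  # tool x=stand +y, y=stand +x, z down; lean: body leans to +y
    c,s=np.cos(p[2]),np.sin(p[2]);R0=np.column_stack([[-s,c,0],[c,s,0],[0,0,-1.]])
    return R0@Ro.from_euler('y',-lean,degrees=True).as_matrix() if lean else R0
def tcp(tip,R): return Ws(tip)-R[:,2]*bot.tips_ahead
def rows(P0,R0,P1,R1,n):
    out=[];w=Ro.from_matrix(R0.T@R1).as_rotvec()/n
    R=R0.copy()
    for i in range(n):
        d=R.T@((P1-P0)/n*1000); out.append([*d.round(1),*w.round(4)]); R=R@Ro.from_rotvec(w).as_matrix()
    return out
def instand(st):
    R=np.array(st['tcp_rot']);x=np.array(st['position'])+R[:,2]*bot.tips_ahead-[p[0],p[1],0];c,s=np.cos(p[2]),np.sin(p[2])
    return np.array([c*x[0]+s*x[1],-s*x[0]+c*x[1],x[2]])
E
python3 - <<'E'
from nav import *; import pickle
S=pickle.load(open('S.pkl','rb'));a,b=S['scene'],S['side']
for u,v in (([411,97],[326.5,124.7]),([447,135],[378.6,139])):
    X=tri([(a,u),(b,v)]);print(X,proj(a,X)-u)
st=bot.read_state();P=np.array(st['position']);R=np.array(st['tcp_rot']);print(bot.tips_ahead,Rt(35))
P0=P+[0,0,.16]
for r in rows(P0,R,tcp((-.13,-.143,.3),Rt()),Rt(),15): print(r)
E
```

```text
[ 0.54338725 -0.44068653  0.06568895] [[1.31742022 2.49312822]]
[ 0.37591636 -0.34076808  0.05298181] [[1.68869697 3.44968721]]
0.014 [[ 0.05069094  0.99808346 -0.03549418]
 [ 0.81758211 -0.06188221 -0.57247715]
 [-0.57357644  0.         -0.81915204]]
[np.float64(27.5), np.float64(-26.8), np.float64(3.4), np.float64(-0.0), np.float64(0.0), np.float64(-0.0804)]
[np.float64(29.5), np.float64(-24.5), np.float64(3.4), np.float64(-0.0), np.float64(0.0), np.float64(-0.0804)]
[np.float64(31.4), np.float64(-22.0), np.float64(3.4), np.float64(-0.0), np.float64(0.0), np.float64(-0.0804)]
[np.float64(33.1), np.float64(-19.4), np.float64(3.4), np.float64(-0.0), np.float64(0.0), np.float64(-0.0804)]
[np.float64(34.5), np.float64(-16.7), np.float64(3.4), np.float64(-0.0), np.float64(0.0), np.float64(-0.0804)]
[np.float64(35.8), np.float64(-13.9), np.float64(3.4), np.float64(-0.0), np.float64(0.0), np.float64(-0.0804)]
[np.float64(36.8), np.float64(-11.0), np.float64(3.4), np.float64(-0.0), np.float64(0.0), np.float64(-0.0804)]
[np.float64(37.5), np.float64(-8.0), np.float64(3.4), np.float64(-0.0), np.float64(0.0), np.float64(-0.0804)]
[np.float64(38.0), np.float64(-4.9), np.float64(3.4), np.float64(-0.0), np.float64(0.0), np.float64(-0.0804)]
[np.float64(38.3), np.float64(-1.9), np.float64(3.4), np.float64(-0.0), np.float64(0.0), np.float64(-0.0804)]
[np.float64(38.3), np.float64(1.2), np.float64(3.4), np.float64(-0.0), np.float64(0.0), np.float64(-0.0804)]
[np.float64(38.1), np.float64(4.3), np.float64(3.4), np.float64(-0.0), np.float64(0.0), np.float64(-0.0804)]
[np.float64(37.7), np.float64(7.3), np.float64(3.4), np.float64(-0.0), np.float64(0.0), np.float64(-0.0804)]
[np.float64(36.9), np.float64(10.3), np.float64(3.4), np.float64(-0.0), np.float64(0.0), np.float64(-0.0804)]
[np.float64(36.0), np.float64(13.3), np.float64(3.4), np.float64(-0.0), np.float64(0.0), np.float64(-0.0804)]
```

Request:
{"api": "play_rows", "payload": {"moves": [[[0, 0, -40, 0, 0, 0], [0, 0, -40, 0, 0, 0], [0, 0, -40, 0, 0, 0], [0, 0, -40, 0, 0, 0], [27.5, -27, 3, 0, 0, -0.08]]], "fingers": -1}}

```text
time_s: 2.25
position: [0.2035, -0.5696, 0.3699]
tcp_rot: [[0.928, 0.372, 0.002], [0.372, -0.928, -0.018], [-0.005, 0.017, -1.0]]
force: [0.5, 0.7, 1.0]
opening: 0.633
grasp_force: 0.0
```

Request:
{"api": "play_rows", "payload": {"moves": [[[29.5, -24.5, 3, 0, 0, -0.08], [31.5, -22, 3, 0, 0, -0.08], [33, -19.5, 3, 0, 0, -0.08], [34.5, -16.5, 3, 0, 0, -0.08], [36, -14, 3, 0, 0, -0.08]]]}}

```text
time_s: 2.75
position: [0.2967, -0.3924, 0.3478]
tcp_rot: [[0.707, 0.707, 0.0], [0.707, -0.707, -0.0], [0.0, 0.0, -1.0]]
force: [0.2, -0.1, -0.3]
opening: 0.173
grasp_force: 0.0
```

Request:
{"api": "play_rows", "payload": {"moves": [[[37, -11, 3, 0, 0, -0.08], [37.5, -8, 3, 0, 0, -0.08], [38, -5, 3, 0, 0, -0.08], [38, -2, 3, 0, 0, -0.08], [38, 1, 3, 0, 0, -0.08]]]}}

```text
time_s: 3.25
position: [0.3879, -0.2242, 0.3329]
tcp_rot: [[0.376, 0.927, 0.001], [0.927, -0.376, -0.0], [-0.0, 0.001, -1.0]]
force: [-0.0, 0.1, 0.1]
opening: 0.005
grasp_force: 0.0
```

Request:
{"api": "play_rows", "payload": {"moves": [[[38, 4, 3, 0, 0, -0.08], [38, 7, 3, 0, 0, -0.08], [37, 10, 3, 0, 0, -0.08], [36, 13, 3, 0, 0, -0.08], [0, 0, 0, 0, 0, 0]]]}}

```text
time_s: 3.75
position: [0.4609, -0.0866, 0.3205]
tcp_rot: [[0.061, 0.998, 0.0], [0.998, -0.061, 0.002], [0.002, 0.0, -1.0]]
force: [-1.1, -0.9, -0.6]
opening: 0.004
grasp_force: 0.0
```

```bash
python3 - <<'E'
from nav import *
print('tip in stand',instand(bot.read_state()).round(4))
w=bot.capture('wrist')
for q in ('flag_tip','stop_hinge','stop_face','stand','head_edge','box_centre'): print(q,[(np.round(d['centre'],1).tolist(),round(d['confidence'],2)) for d in bot.pinpoint(w,q)][:2])
m=w['image'].copy()
def tipf(t): return (-.046+.112*np.cos(t)-.008*np.sin(t),-.14,.04+.112*np.sin(t)+.008*np.cos(t))
for X in [(-.046,-.15,.04),(-.046,-.13,.04),(-.041,-.198,.032),(-.031,-.198,.032),(.031,-.198,.032),(.041,-.198,.032),(-.036,0,.086),(-.036,-.041,.11),(0,-.13,.033)]+[tipf(t) for t in (1.6,1.9)]:
    u=proj(w,Ws(X))[0]; print(X,u.round(1)); cv2.circle(m,tuple(int(v*16) for v in u),32,(0,0,255),-1,cv2.LINE_AA,4)
cv2.imwrite('pics/w1.png',m)
E
```

```text
tip in stand [-0.1295 -0.1393  0.3065]
flag_tip [([361.7, 175.2], 0.68)]
stop_hinge [([371.5, 164.3], 0.79)]
stop_face [([402.0, 155.5], 0.71)]
stand [([404.4, 71.0], 0.79)]
head_edge [([417.4, 58.7], 0.69), ([369.9, 165.3], 0.25)]
box_centre [([245.2, 58.3], 0.84), ([405.2, 69.9], 0.25)]
(-0.046, -0.15, 0.04) [374.4 171.6]
(-0.046, -0.13, 0.04) [374.9 158.7]
(-0.041, -0.198, 0.032) [375.3 200.2]
(-0.031, -0.198, 0.032) [381.5 200.3]
(0.031, -0.198, 0.032) [419.9 200.3]
(0.041, -0.198, 0.032) [426.1 200.3]
(-0.036, 0, 0.086) [393.7  61.4]
(-0.036, -0.041, 0.11) [396.4  93.5]
(0, -0.13, 0.033) [403.7 158.1]
(np.float64(-0.057266935322076384), -0.14, np.float64(0.15171864736223825)) [381.9 178.8]
(np.float64(-0.0897788321902117), -0.14, np.float64(0.1433992932860824)) [353.5 177.5]
```

View pics/w1.png

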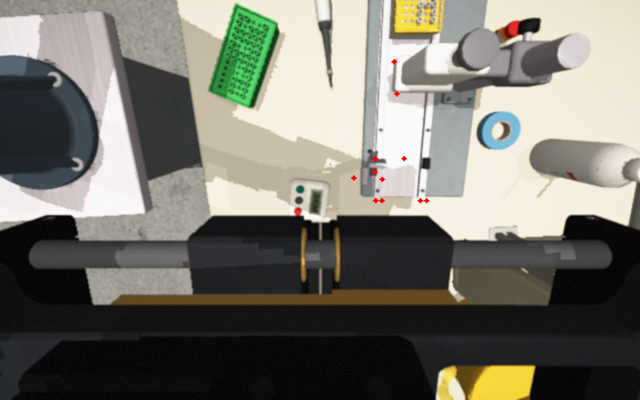

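The wrist view agrees with the fitted stand to about 2 px: hinge near (372,164), pad at (426,163). Next I go down beside the leaning stop and push it over.

Request:
{"api": "play_rows", "payload": {"moves": [[[0, 0, 40, 0, 0, 0], [0, 0, 40, 0, 0, 0], [0, 0, 40, 0, 0, 0], [0, 0, 40, 0, 0, 0], [0, 0, 36, 0, 0, 0]]]}}

```text
time_s: 4.6
position: [0.4596, -0.0914, 0.1234]
tcp_rot: [[0.07, 0.998, 0.0], [0.998, -0.07, -0.0], [-0.0, 0.0, -1.0]]
force: [0.0, -0.5, 0.5]
opening: 0.004
grasp_force: 0.0
```

Request:
{"api": "play_rows", "payload": {"moves": [[[0, 13.5, -4, 0, 0, 0], [0, 13.5, -4, 0, 0, 0], [0, 13.5, -4, 0, 0, 0], [0, 14, -4, 0, 0, 0], [0, 14, -4, 0, 0, 0]]]}}

```text
time_s: 5.1
position: [0.5287, -0.0963, 0.145]
tcp_rot: [[0.07, 0.998, 0.0], [0.998, -0.07, -0.0], [-0.0, 0.0, -1.0]]
force: [0.0, -0.8, -0.7]
opening: 0.005
grasp_force: 0.0
```

Request:
{"api": "play_rows", "payload": {"moves": [[[0, 13, 5, 0, 0, 0], [0, 13, 5, 0, 0, 0], [0, 13, 5, 0, 0, 0], [0, 13, 5, 0, 0, 0], [0, 12, 6, 0, 0, 0]]]}}

```text
time_s: 5.6
position: [0.593, -0.0995, 0.1179]
tcp_rot: [[0.068, 0.998, -0.0], [0.998, -0.068, 0.0], [0.0, -0.0, -1.0]]
force: [-0.1, -0.3, -0.3]
opening: 0.004
grasp_force: 0.0
```

```bash
python3 - <<'E'
from nav import *
print('tip in stand',instand(bot.read_state()).round(4),bot.read_state()['force'])
a,b=bot.capture('scene'),bot.capture('side');L=[]
for c in (a,b):
    d=bot.pinpoint(c,'flag_tip');print([(np.round(e['centre'],1).tolist(),round(e['confidence'],2)) for e in d][:3])
cv2.imwrite('pics/m1.png',np.hstack([cv2.resize(c['image'][90:230,250:390],(400,400),interpolation=cv2.INTER_CUBIC) for c in (a,b)]))
E
```

```text
tip in stand [ 0.0032 -0.144   0.1039] [-0.13986867 -0.27724982 -0.32973356]
[([373.0, 144.1], 0.55)]
[([337.5, 139.7], 0.64)]
```

View pics/m1.png

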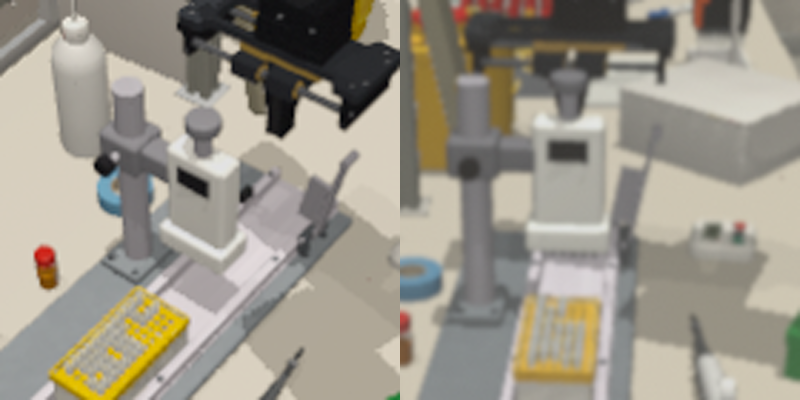

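```bash
python3 - <<'E'
from nav import *
st=bot.read_state();P=np.array(st['position']);t=P+[0,0,-.014]
a,b=bot.capture('scene'),bot.capture('side')
for c in(a,b): print(proj(c,[t,t+[0,0,.05],Ws((-.046,-.14,.04)),Ws((-.09,-.14,.143)),Ws((-.057,-.14,.152)),Ws((0,-.13,.033)),Ws((.036,-.14,.035))]).round(1).tolist())
X=tri([(a,[373,144.1]),(b,[337.5,139.7])]);print(X,proj(a,X),proj(b,X))
E
```

```text
[[347.2, 144.2], [348.3, 130.2], [359.2, 168.7], [376.8, 148.4], [366.3, 140.6], [343.7, 165.4], [335.5, 157.7]]
[[310.7, 149.2], [310.7, 131.9], [327.5, 171.5], [344.7, 137.3], [332.5, 133.8], [311.0, 174.8], [298.4, 172.2]]
[ 0.5196739  -0.1107766   0.12957062] [[373.39288289 144.82703139]] [[336.9052524  139.16998811]]
```

```bash
python3 - <<'E'
from nav import *
st=bot.read_state();P=np.array(st['position']);R=np.array(st['tcp_rot'])
w=bot.capture('wrist');a=bot.capture('scene')
print('cam in tool',(R.T@(-np.array(w['R']).T@np.array(w['t'])-P)).round(4))
for z in (-.06,-.03,0,.014): print(z,proj(w,[P+R[:,2]*z,P+R[:,2]*z+R[:,0]*.0095,P+R[:,2]*z-R[:,0]*.0095]).round(1).tolist())
for q in ('flag_tip','stop_hinge','stop_face'): print(q,[(np.round(d['centre'],1).tolist(),round(d['confidence'],2)) for d in bot.pinpoint(w,q)][:2])
for n,X in dict(h=(-.046,-.14,.04),f19=(-.09,-.14,.143),f16=(-.057,-.14,.152),face=(0,-.13,.033),pad=(.036,-.14,.035)).items(): print(n,proj(w,Ws(X)).round(1))
cv2.imwrite('pics/w2.png',np.hstack([w['image'][:,120:520],cv2.resize(a['image'][70:190,280:400],(400,400),interpolation=cv2.INTER_CUBIC)]))
E
```

```text
cam in tool [ 0.0659 -0.0005 -0.1777]
-0.06 [[321.3, 276.4], [321.3, 256.3], [321.2, 295.9]]
-0.03 [[321.1, 247.9], [321.1, 231.1], [321.0, 264.2]]
0 [[320.9, 228.1], [320.9, 213.7], [320.9, 242.2]]
0.014 [[320.9, 220.9], [320.9, 207.4], [320.9, 234.1]]
flag_tip [([169.6, 236.5], 0.71)]
stop_hinge [([262.5, 193.1], 0.96)]
stop_face [([312.2, 175.3], 0.68)]
h [[266.8 193.2]]
f19 [[153.8 238.1]]
f16 [[208.  244.4]]
face [[318.9 180.3]]
pad [[359.1 191.4]]
```

View pics/w2.png

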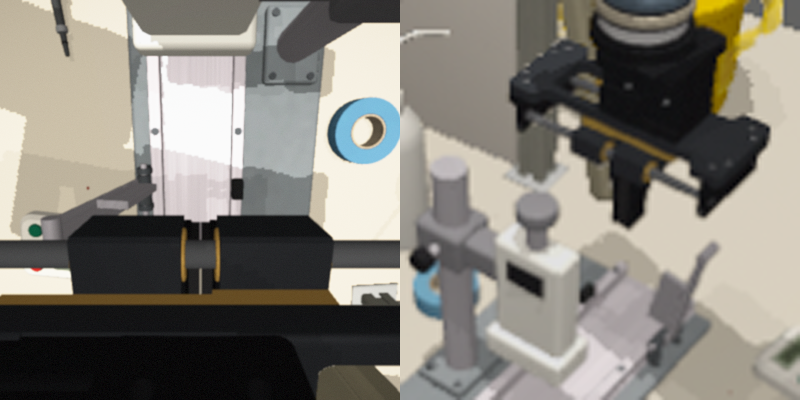

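The stop has barely moved, and both the scene view (finger end near (348,137)) and the wrist view show the fingertips about 24 mm shorter than nominal, so they rode over the lip. I'll go back and repeat the push about 25 mm lower.

Request:
{"api": "play_rows", "payload": {"moves": [[[0, 0, -35, 0, 0, 0], [0, 0, -30, 0, 0, 0], [0, -45, 0, 0, 0, 0], [0, -45, 0, 0, 0, 0], [0, -45, 0, 0, 0, 0]]]}}

```text
time_s: 6.65
position: [0.456, -0.0901, 0.1842]
tcp_rot: [[0.067, 0.998, 0.001], [0.998, -0.067, -0.001], [-0.001, 0.001, -1.0]]
force: [0.3, -1.3, 0.3]
opening: 0.003
grasp_force: 0.0
```

Request:
{"api": "play_rows", "payload": {"moves": [[[3, -3, 0, 0, 0, 0], [0, 0, 35, 0, 0, 0], [0, 0, 35, 0, 0, 0], [0, 0, 25, 0, 0, 0], [0, 0, 0, 0, 0, 0]]]}}

```text
time_s: 7.15
position: [0.453, -0.0864, 0.0865]
tcp_rot: [[0.068, 0.998, -0.005], [0.998, -0.068, 0.002], [0.002, -0.005, -1.0]]
force: [-1.0, -0.5, 0.7]
opening: 0.004
grasp_force: 0.0
```

Request:
{"api": "play_rows", "payload": {"moves": [[[0, 14, -2, 0, 0, 0], [0, 14, -2, 0, 0, 0], [0, 14, -4, 0, 0, 0], [0, 14, -4, 0, 0, 0], [0, 14, -4, 0, 0, 0]]]}}

```text
time_s: 7.65
position: [0.5257, -0.0919, 0.1065]
tcp_rot: [[0.068, 0.998, 0.001], [0.998, -0.068, -0.001], [-0.001, 0.001, -1.0]]
force: [-1.4, -0.0, -0.1]
opening: 0.005
grasp_force: 0.3
```

```bash
python3 - <<'E'
from nav import *
st=bot.read_state();print('tip in stand',instand(st).round(4),st['force'])
a,b=bot.capture('scene'),bot.capture('side')
for c in (a,b): print([(np.round(e['centre'],1).tolist(),round(e['confidence'],2)) for e in bot.pinpoint(c,'flag_tip')][:3])
def tipf(t): return Ws((-.046+.112*np.cos(t)-.008*np.sin(t),-.14,.04+.112*np.sin(t)+.008*np.cos(t)))
for t in (1.9,1.6,1.3,1,.7,.4,.2,0): print(t,proj(a,tipf(t)).round(1),proj(b,tipf(t)).round(1))
E
```

```text
tip in stand [-0.0645 -0.1405  0.0925] [-1.35711622 -0.04268647 -0.05906332]
[([364.3, 144.4], 0.8), ([358.5, 169.5], 0.42)]
[([327.9, 135.7], 0.57)]
1.9 [[376.7 148.3]] [[344.6 137.1]]
1.6 [[366.3 140.7]] [[332.6 133.9]]
1.3 [[355.5 136. ]] [[320.1 134.1]]
1 [[345.4 134.5]] [[308.4 137.8]]
0.7 [[337.  136.2]] [[298.6 144.5]]
0.4 [[331.  140.8]] [[291.7 153.6]]
0.2 [[328.5 145.1]] [[288.9 160.5]]
0 [[327.3 150.2]] [[287.7 167.7]]
```

Request:
{"api": "play_rows", "payload": {"moves": [[[0, 14, 1, 0, 0, 0], [0, 14, 2, 0, 0, 0], [0, 13, 3, 0, 0, 0], [0, 13, 4, 0, 0, 0], [0, 12, 5, 0, 0, 0]]]}}

```text
time_s: 8.35
position: [0.5895, -0.096, 0.0897]
tcp_rot: [[0.068, 0.998, -0.002], [0.998, -0.068, 0.0], [0.0, -0.002, -1.0]]
force: [-0.7, 0.5, 0.5]
opening: 0.004
grasp_force: 0.3
```

```bash
cat > chk.py <<'E'
from nav import *
st=bot.read_state();print('tip in stand',instand(st).round(4),st['force'].round(1))
for n in ('scene','side'): print(n,[(np.round(e['centre'],1).tolist(),round(e['confidence'],2)) for e in bot.pinpoint(bot.capture(n),'flag_tip')][:3])
E
python3 chk.py
```

```text
tip in stand [-0.0006 -0.1407  0.0757] [-0.7  0.5  0.5]
scene [([337.4, 135.6], 0.86)]
side []
```

Request:
{"api": "play_rows", "payload": {"moves": [[[0, 7, 9, 0, 0, 0], [0, 7, 10, 0, 0, 0], [0, 6, 10, 0, 0, 0], [0, 5, 8, 0, 0, 0], [0, 3, 6, 0, 0, 0]]]}}

```text
time_s: 9.05
position: [0.618, -0.098, 0.0453]
tcp_rot: [[0.068, 0.998, -0.002], [0.998, -0.068, 0.001], [0.0, -0.002, -1.0]]
force: [-0.5, 0.6, 1.4]
opening: 0.005
grasp_force: 0.3
```

```bash
python3 chk.py
```

```text
tip in stand [ 0.028  -0.1409  0.0313] [-0.5  0.6  1.4]
scene [([328.3, 146.0], 0.7)]
side [([286.4, 164.1], 0.48)]
```

Request:
{"api": "play_rows", "payload": {"moves": [[[0, 0, 3, 0, 0, 0], [0, 0, 2, 0, 0, 0], [0, 0, 2, 0, 0, 0], [0, 0, 0, 0, 0, 0]]]}}

```text
time_s: 9.65
position: [0.6182, -0.0982, 0.0397]
tcp_rot: [[0.068, 0.998, -0.0], [0.998, -0.068, 0.0], [0.0, -0.0, -1.0]]
force: [0.5, 0.3, 0.3]
opening: 0.01
grasp_force: 0.1
```

Request:
{"api": "play_rows", "payload": {"moves": [[[0, 0, 1.5, 0, 0, 0], [0, 0, 0, 0, 0, 0]]]}}

```text
time_s: 9.85
position: [0.6182, -0.0982, 0.0382]
tcp_rot: [[0.068, 0.998, 0.0], [0.998, -0.068, -0.0], [-0.0, 0.0, -1.0]]
force: [0.2, 0.5, 0.1]
opening: 0.004
grasp_force: 0.1
```

Request:
{"api": "play_rows", "payload": {"moves": [[[0, 0, 1.5, 0, 0, 0], [0, 0, 0, 0, 0, 0]]]}}

```text
time_s: 10.05
position: [0.6182, -0.0982, 0.0366]
tcp_rot: [[0.068, 0.998, -0.0], [0.998, -0.068, 0.0], [0.0, -0.0, -1.0]]
force: [0.2, -0.0, 0.3]
opening: 0.004
grasp_force: 0.1
```

```bash
python3 chk.py
```

```text
tip in stand [ 0.0282 -0.1411  0.0226] [ 0.2 -0.   0.3]
scene [([327.9, 150.8], 0.55)]
side [([284.7, 167.3], 0.55)]
```

Request:
{"api": "play_rows", "payload": {"moves": [[[0, 0, 1.5, 0, 0, 0], [0, 0, 0, 0, 0, 0]]]}}

```text
time_s: 10.45
position: [0.6182, -0.0982, 0.0351]
tcp_rot: [[0.068, 0.998, -0.0], [0.998, -0.068, 0.0], [0.0, -0.0, -1.0]]
force: [-0.2, -0.2, -0.5]
opening: 0.004
grasp_force: 0.1
```

Request:
{"api": "play_rows", "payload": {"moves": [[[0, 0, 1.5, 0, 0, 0], [0, 0, 0, 0, 0, 0]]]}}

```text
time_s: 10.65
position: [0.6183, -0.0982, 0.0336]
tcp_rot: [[0.068, 0.998, -0.0], [0.998, -0.068, 0.0], [0.0, -0.0, -1.0]]
force: [0.4, -0.7, 0.2]
opening: 0.003
grasp_force: 0.1
```

Request:
{"api": "play_rows", "payload": {"moves": [[[0, 0, 1.5, 0, 0, 0], [0, 0, 0, 0, 0, 0]]]}}

```text
time_s: 10.85
position: [0.6182, -0.0982, 0.0321]
tcp_rot: [[0.068, 0.998, -0.0], [0.998, -0.068, 0.0], [0.0, -0.0, -1.0]]
force: [-0.1, -0.1, 0.3]
opening: 0.003
grasp_force: 0.0
```

Request:
{"api": "play_rows", "payload": {"moves": [[[0, 0, 1.5, 0, 0, 0], [0, 0, 0, 0, 0, 0]]]}}

```text
time_s: 11.05
position: [0.6182, -0.0982, 0.0315]
tcp_rot: [[0.068, 0.998, -0.0], [0.998, -0.068, -0.0], [-0.0, -0.0, -1.0]]
force: [-1.4, -0.8, 4.8]
opening: 0.006
grasp_force: 2.6
```

```bash
python3 - <<'E'
from nav import *
st=bot.read_state();print(st['force'],instand(st))
w=bot.capture('wrist');a=bot.capture('scene')
cv2.imwrite('pics/w3.png',np.hstack([w['image'][:,120:520],cv2.resize(a['image'][90:190,290:390],(400,400),interpolation=cv2.INTER_CUBIC)]))
E
```

```text
[-1.37451929 -0.84852465  4.81450643] [ 0.028256   -0.14108936  0.01751064]
```

View pics/w3.png

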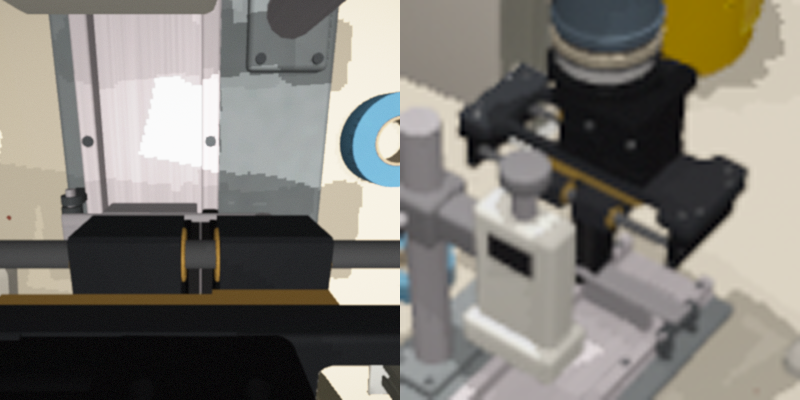

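The wrist crop shows the stop lying across the track with the fingers on it, at 4.8 N. That contact puts the fingertips about 16 mm behind the reported TCP. I'll press a little harder and then lift.

Request:
{"api": "play_rows", "payload": {"moves": [[[0, 0, 1, 0, 0, 0], [0, 0, 1, 0, 0, 0], [0, 0, 0, 0, 0, 0]]]}}

```text
time_s: 11.45
position: [0.6183, -0.0982, 0.0312]
tcp_rot: [[0.068, 0.998, 0.0], [0.998, -0.068, -0.0], [-0.0, 0.0, -1.0]]
force: [-3.9, -0.1, 14.7]
opening: 0.006
grasp_force: 7.2
```

Request:
{"api": "play_rows", "payload": {"moves": [[[0, 0, -10, 0, 0, 0], [0, 0, -40, 0, 0, 0], [0, 0, -40, 0, 0, 0], [0, -40, -20, 0, 0, 0], [0, -45, -20, 0, 0, 0]]]}}

```text
time_s: 11.95
position: [0.5343, -0.093, 0.1603]
tcp_rot: [[0.067, 0.998, 0.003], [0.998, -0.067, -0.002], [-0.001, 0.004, -1.0]]
force: [-0.9, 0.1, 0.1]
opening: 0.006
grasp_force: 0.0
```

```bash
sed -i 's/bot.tips_ahead/TA/g; s/^p=np/TA=-.0168\np=np/' nav.py; python3 chk.py; python3 - <<'E'
from nav import *
st=bot.read_state();P=np.array(st['position']);R=np.array(st['tcp_rot'])
T1=tcp((-.2,0,.21),Rt());T2=tcp((-.13,.24,.21),Rt(38))
print(st['joint_positions'].round(0))
for r in rows(P,R,T1,Rt(),5)+rows(T1,Rt(),T2,Rt(38),8): print(*r)
c=bot.capture('side');print([(np.round(e['centre'],1).tolist(),round(e['confidence'],2)) for e in bot.pinpoint(c,'box_centre')])
E
```

```text
tip in stand [-0.0559 -0.141   0.1771] [-0.9  0.1  0.1]
scene [([325.9, 151.3], 0.75)]
side [([287.5, 171.3], 0.56), ([358.9, 228.4], 0.16)]
[-22.  27.  97.   0.  56. -18.]
27.9 -28.8 -6.8 0.0003 0.0001 -0.0013
28.0 -28.7 -6.8 0.0003 0.0001 -0.0013
28.0 -28.7 -6.8 0.0003 0.0001 -0.0013
28.0 -28.7 -6.7 0.0003 0.0001 -0.0013
28.1 -28.6 -6.7 0.0003 0.0001 -0.0013
28.7 8.7 -0.4 -0.0 -0.0829 0.0
28.6 8.7 -2.8 -0.0 -0.0829 0.0
28.2 8.7 -5.2 -0.0 -0.0829 0.0
27.7 8.7 -7.5 -0.0 -0.0829 0.0
27.0 8.7 -9.8 -0.0 -0.0829 0.0
26.1 8.7 -12.0 -0.0 -0.0829 0.0
25.0 8.7 -14.1 -0.0 -0.0829 0.0
23.8 8.7 -16.1 -0.0 -0.0829 0.0
[([304.6, 211.3], 0.86), ([403.5, 205.7], 0.69), ([337.7, 277.4], 0.62)]
```

Request:
{"api": "play_rows", "payload": {"moves": [[[0, -45, -10, 0, 0, 0], [0, -45, -10, 0, 0, 0], [0, -45, -10, 0, 0, 0], [35, -5, 0, 0, 0, 0], [35, 0, 0, 0, 0, 0]]]}}

```text
time_s: 12.75
position: [0.3984, -0.0135, 0.1887]
tcp_rot: [[0.073, 0.997, 0.0], [0.997, -0.073, 0.0], [0.0, 0.0, -1.0]]
force: [1.0, 0.0, -0.2]
opening: 0.006
grasp_force: 0.0
```

Request:
{"api": "play_rows", "payload": {"moves": [[[35, 0, 0, 0, 0, 0], [35, 0, 0, 0, 0, 0], [29, 9, 0, 0, -0.083, 0], [28.5, 9, -3, 0, -0.083, 0], [28, 9, -5, 0, -0.083, 0]]]}}

```text
time_s: 13.25
position: [0.4381, 0.1426, 0.1895]
tcp_rot: [[0.066, 0.998, -0.015], [0.966, -0.068, -0.249], [-0.25, 0.002, -0.968]]
force: [0.7, -0.2, -0.4]
opening: 0.006
grasp_force: 0.0
```

Request:
{"api": "play_rows", "payload": {"moves": [[[27.5, 9, -7.5, 0, -0.083, 0], [27, 9, -10, 0, -0.083, 0], [26, 9, -12, 0, -0.083, 0], [25, 9, -14, 0, -0.083, 0], [24, 9, -16, 0, -0.083, 0]]]}}

```text
time_s: 13.75
position: [0.4919, 0.2834, 0.1908]
tcp_rot: [[0.053, 0.998, -0.041], [0.784, -0.067, -0.617], [-0.619, 0.001, -0.786]]
force: [0.9, -0.7, -0.5]
opening: 0.006
grasp_force: 0.0
```

```bash
python3 - <<'E'
from nav import *
st=bot.read_state();P=np.array(st['position']);R=np.array(st['tcp_rot']);print(instand(st),st['joint_positions'].round(0))
T1=tcp((0,.24,.16),Rt(38));T2=tcp((0,.222,.038),Rt(38))
for r in rows(P,R,T1,Rt(38),5)+rows(T1,Rt(38),T2,Rt(38),5): print(*r)
E
```

```text
[-0.12138359  0.24237607  0.20395804] [ 35.  41.  75. -29.  90.  45.]
5.2 24.3 7.1 -0.0005 0.0007 -0.0009
5.2 24.3 7.2 -0.0005 0.0007 -0.0009
5.1 24.3 7.2 -0.0005 0.0007 -0.0009
5.1 24.3 7.2 -0.0005 0.0007 -0.0009
5.1 24.3 7.2 -0.0005 0.0007 -0.0009
12.2 0.0 21.4 0.0 0.0 0.0
12.2 0.0 21.4 0.0 0.0 0.0
12.2 0.0 21.4 0.0 0.0 0.0
12.2 0.0 21.4 0.0 0.0 0.0
12.2 0.0 21.4 0.0 0.0 0.0
```

```bash
python3 - <<'E'
from nav import *
st=bot.read_state();P=np.array(st['position']);R=np.array(st['tcp_rot'])
T1=tcp((0,.215,.16),Rt(38));T2=tcp((0,.197,.06),Rt(38))
for r in rows(P,R,T1,Rt(38),4)[:1]+rows(T1,Rt(38),T2,Rt(38),5)[:1]: print(*r)
E
```

```text
1.6 30.4 12.8 -0.0006 0.0009 -0.0011
9.5 0.0 18.0 0.0 0.0 0.0
```

Request:
{"api": "play_rows", "payload": {"moves": [[[1.5, 30.5, 13, 0, 0, 0], [1.5, 30.5, 13, 0, 0, 0], [1.5, 30.5, 13, 0, 0, 0], [1.5, 30, 13, 0, 0, 0], [9.5, 0, 18, 0, 0, 0]]], "fingers": -0.6}}

```text
time_s: 14.25
position: [0.6155, 0.2413, 0.1259]
tcp_rot: [[0.059, 0.998, -0.038], [0.787, -0.07, -0.613], [-0.614, 0.006, -0.789]]
force: [-0.1, 0.2, -0.7]
opening: 0.193
grasp_force: 0.0
```

Request:
{"api": "play_rows", "payload": {"moves": [[[9.5, 0, 18, 0, 0, 0], [9.5, 0, 18, 0, 0, 0], [9.5, 0, 18, 0, 0, 0], [0, 0, 0, 0, 0, 0]]]}}

```text
time_s: 14.65
position: [0.6074, 0.2301, 0.0623]
tcp_rot: [[0.05, 0.998, -0.048], [0.784, -0.069, -0.617], [-0.618, -0.007, -0.786]]
force: [-0.8, -0.3, -0.1]
opening: 0.197
grasp_force: 0.0
```

```bash
python3 - <<'E'
from nav import *
st=bot.read_state();print(instand(st).round(4),st['force'].round(1),st['opening'])
a,b=bot.capture('scene'),bot.capture('side')
for c in (a,b): print([(np.round(e['centre'],1).tolist(),round(e['confidence'],2)) for e in bot.pinpoint(c,'box_centre')])
cv2.imwrite('pics/p1.png',np.hstack([cv2.resize(c['image'][y:y+160,x:x+160],(400,400),interpolation=cv2.INTER_CUBIC) for c,x,y in ((a,210,150),(b,240,130))]))
E
```

```text
[-0.0027  0.1963  0.0755] [-0.8 -0.3 -0.1] 0.1972581268043957
[([258.2, 293.8], 0.63)]
[([401.7, 204.9], 0.67), ([336.5, 275.5], 0.56)]
```

View pics/p1.png

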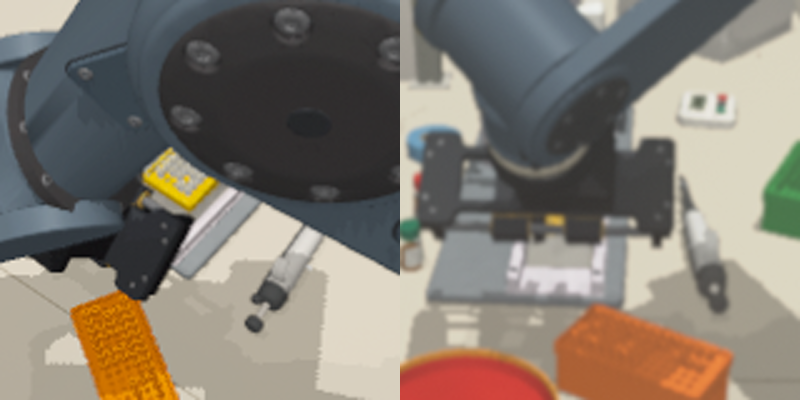

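Request:
{"api": "play_rows", "payload": {"moves": [[[7, 0, 9, 0, 0, 0], [7, 0, 9, 0, 0, 0], [7, 0, 9, 0, 0, 0], [0, 0, 0, 0, 0, 0]]]}}

```text
time_s: 15.25
position: [0.6075, 0.2302, 0.0304]
tcp_rot: [[0.051, 0.998, -0.045], [0.785, -0.068, -0.616], [-0.618, -0.004, -0.786]]
force: [0.2, 0.7, -0.6]
opening: 0.203
grasp_force: 0.0
```

```bash
python3 - <<'E'
from nav import *
st=bot.read_state();print(instand(st).round(4),st['force'].round(1))
P=np.array(st['position']);R=np.array(st['tcp_rot'])
c,s=np.cos(p[2]),np.sin(p[2]);print('10mm along -y stand in tool',(R.T@[s*10,-c*10,0]).round(2),'10mm up',(R.T@[0,0,10.]).round(2))
w=bot.capture('wrist');print(bot.search_frame(w,'box_centre')[:2])
cv2.imwrite('pics/w4.png',w['image'])
E
```

```text
[-0.0027  0.1964  0.0437] [ 0.2  0.7 -0.6]
10mm along -y stand in tool [-7.86  0.06  6.18] 10mm up [-6.18 -0.04 -7.86]
[{'centre': [108.2, 287.7], 'confidence': 0.86}, {'centre': [319.5, 278.1], 'confidence': 0.71}]
```

Request:
{"api": "play_rows", "payload": {"moves": [[[-5, 0, 9, 0, 0, 0], [-8, 0, 6, 0, 0, 0], [-8, 0, 6, 0, 0, 0], [-6, 0, 4.7, 0, 0, 0], [-6, 0, 4.7, 0, 0, 0]]]}}

```text
time_s: 15.85
position: [0.6062, 0.1854, 0.0296]
tcp_rot: [[0.054, 0.998, -0.042], [0.786, -0.068, -0.614], [-0.616, 0.0, -0.788]]
force: [-0.2, 0.3, -1.0]
opening: 0.2
grasp_force: 0.5
```

Request:
{"api": "play_rows", "payload": {"moves": [[[-8, 0, 6.3, 0, 0, 0], [-10, 0, 7.9, 0, 0, 0], [-10, 0, 7.9, 0, 0, 0], [-10, 0, 7.9, 0, 0, 0], [-10, 0, 7.9, 0, 0, 0]]]}}

```text
time_s: 16.35
position: [0.6019, 0.1241, 0.0293]
tcp_rot: [[0.054, 0.998, -0.042], [0.786, -0.068, -0.615], [-0.616, 0.0, -0.788]]
force: [-0.5, 0.9, 0.3]
opening: 0.201
grasp_force: 1.0
```

```bash
python3 - <<'E'
from nav import *
st=bot.read_state();print(instand(st).round(4),st['force'].round(1),st['moment'].round(2))
for n in ('scene','side'):
    c=bot.capture(n);print(n,[(np.round(e['centre'],1).tolist(),round(e['confidence'],2)) for e in bot.pinpoint(c,'box_centre')],[(np.round(e['centre'],1).tolist(),round(e['confidence'],2)) for e in bot.pinpoint(c,'flag_tip')],[proj(c,Ws((0,y,.044)))[0].round(0).tolist() for y in (.1,.05,0,-.07)])
E
```

```text
[-0.0017  0.0901  0.0425] [-0.5  0.9  0.3] [ 0.51 -0.12 -0.01]
scene [([389.9, 240.2], 0.75), ([261.2, 294.1], 0.67), ([309.7, 193.7], 0.61)] [] [[292.0, 214.0], [305.0, 202.0], [316.0, 190.0], [332.0, 175.0]]
side [([404.1, 202.0], 0.83), ([336.0, 277.0], 0.72)] [] [[305.0, 213.0], [306.0, 202.0], [308.0, 193.0], [310.0, 181.0]]
```

Request:
{"api": "play_rows", "payload": {"moves": [[[-9.4, 0, 7.5, 0, 0, 0], [-9.4, 0, 7.5, 0, 0, 0], [-9.4, 0, 7.5, 0, 0, 0], [-9.4, 0, 7.5, 0, 0, 0], [-9.4, 0, 7.5, 0, 0, 0]]]}}

```text
time_s: 17.15
position: [0.5977, 0.0639, 0.0286]
tcp_rot: [[0.054, 0.998, -0.042], [0.786, -0.068, -0.615], [-0.616, 0.0, -0.788]]
force: [0.9, 2.3, -0.0]
opening: 0.2
grasp_force: 0.8
```

Request:
{"api": "play_rows", "payload": {"moves": [[[-4, 0, 3.2, 0, 0, 0], [-4, 0, 3.2, 0, 0, 0], [-4, 0, 3.2, 0, 0, 0], [-4, 0, 3.2, 0, 0, 0]]]}}

```text
time_s: 17.55
position: [0.5966, 0.0447, 0.0284]
tcp_rot: [[0.054, 0.998, -0.041], [0.786, -0.068, -0.615], [-0.616, 0.001, -0.788]]
force: [0.9, 2.3, 1.5]
opening: 0.195
grasp_force: 1.2
```

```bash
cat > pc.py <<'E'
from nav import *
st=bot.read_state();print(instand(st).round(4),st['force'].round(1),st['moment'].round(2))
for n in ('scene','side'):
    c=bot.capture(n);print(n,[(np.round(e['centre'],1).tolist(),round(e['confidence'],2)) for e in bot.pinpoint(c,'box_centre')],[(np.round(e['centre'],1).tolist(),round(e['confidence'],2)) for e in bot.pinpoint(c,'flag_tip')],[proj(c,Ws((0,y,.044)))[0].round(0).tolist() for y in (-.05,-.06,-.07)])
E
python3 pc.py
```

```text
[-0.0021  0.0106  0.0416] [0.9 2.3 1.5] [ 0.48 -0.13 -0.03]
scene [([389.9, 244.2], 0.88), ([261.2, 293.2], 0.73), ([325.3, 176.5], 0.6)] [([327.4, 151.6], 0.65), ([333.3, 247.1], 0.61), ([357.9, 166.6], 0.21)] [[327.0, 179.0], [329.0, 177.0], [332.0, 175.0]]
side [([335.5, 274.1], 0.83), ([403.0, 204.3], 0.82)] [] [[309.0, 184.0], [309.0, 182.0], [310.0, 181.0]]
```

Request:
{"api": "play_rows", "payload": {"moves": [[[-2.4, 0, 1.8, 0, 0, 0], [-2.4, 0, 1.8, 0, 0, 0], [0, 0, 0, 0, 0, 0]]]}}

```text
time_s: 18.15
position: [0.5958, 0.0384, 0.0283]
tcp_rot: [[0.054, 0.998, -0.042], [0.786, -0.068, -0.615], [-0.616, -0.0, -0.787]]
force: [-0.0, 1.3, -0.9]
opening: 0.194
grasp_force: 0.2
```

Request:
{"api": "play_rows", "payload": {"moves": [[[-2.4, 0, 1.8, 0, 0, 0], [0, 0, 0, 0, 0, 0]]]}}

```text
time_s: 18.35
position: [0.5957, 0.0358, 0.0283]
tcp_rot: [[0.054, 0.998, -0.042], [0.786, -0.068, -0.614], [-0.616, -0.0, -0.788]]
force: [0.1, 1.5, -0.1]
opening: 0.204
grasp_force: 0.7
```

Request:
{"api": "play_rows", "payload": {"moves": [[[-1.2, 0, 0.9, 0, 0, 0], [0, 0, 0, 0, 0, 0]]]}}

```text
time_s: 18.55
position: [0.5958, 0.0353, 0.0282]
tcp_rot: [[0.054, 0.998, -0.041], [0.787, -0.068, -0.613], [-0.614, 0.001, -0.789]]
force: [0.3, 4.8, -0.9]
opening: 0.197
grasp_force: 2.3
```

```bash
python3 pc.py
```

```text
[-0.0023  0.0011  0.0415] [ 0.3  4.8 -0.9] [ 1.09 -0.08 -0.1 ]
scene [([260.8, 295.1], 0.96), ([329.2, 175.6], 0.82), ([389.7, 243.0], 0.72), ([332.3, 244.9], 0.15)] [] [[327.0, 179.0], [329.0, 177.0], [332.0, 175.0]]
side [([338.0, 274.2], 0.76), ([403.1, 202.7], 0.67), ([253.3, 189.3], 0.25)] [] [[309.0, 184.0], [309.0, 182.0], [310.0, 181.0]]
```

Request:
{"api": "play_rows", "payload": {"moves": [[[-0.8, 0, 0.6, 0, 0, 0], [0, 0, 0, 0, 0, 0]]]}}

```text
time_s: 19.05
position: [0.5959, 0.0351, 0.0281]
tcp_rot: [[0.054, 0.998, -0.041], [0.788, -0.068, -0.612], [-0.614, 0.001, -0.79]]
force: [-0.5, 8.7, 0.3]
opening: 0.206
grasp_force: 3.9
```

Request:
{"api": "play_rows", "payload": {"moves": [[[5, 0, -4, 0, 0, 0], [12, 0, -9.4, 0, 0, 0], [20, 0, -15.7, 0, 0, 0], [25, 0, -19.5, 0, 0, 0], [25, 0, -19.5, 0, 0, 0]]]}}

```text
time_s: 19.55
position: [0.6032, 0.1446, 0.0287]
tcp_rot: [[0.054, 0.998, -0.042], [0.785, -0.068, -0.616], [-0.617, -0.0, -0.787]]
force: [-0.3, 0.0, -0.8]
opening: 0.202
grasp_force: 0.0
```

Request:
{"api": "play_rows", "payload": {"moves": [[[10, 0, -35, 0, 0, 0], [-5, 0, -40, 0, 0, 0], [-10, -10, -40, 0, 0, 0], [-20, -30, -25, 0, 0, 0], [-20, -35, -25, 0, 0, 0]]]}}

```text
time_s: 20.05
position: [0.5327, 0.2157, 0.1875]
tcp_rot: [[0.054, 0.998, -0.041], [0.786, -0.068, -0.615], [-0.616, 0.001, -0.787]]
force: [-0.2, -0.5, 0.5]
opening: 0.198
grasp_force: 0.0
```

Request:
{"api": "play_rows", "payload": {"moves": [[[0, -40, 0, 0, 0, 0], [0, -40, 0, 0, 0, 0], [0, -40, 0, 0, 0, 0], [0, -40, 0, 0, 0, 0], [0, 0, 0, 0, 0, 0]]]}}

```text
time_s: 20.55
position: [0.3676, 0.2251, 0.1868]
tcp_rot: [[0.048, 0.998, -0.044], [0.784, -0.065, -0.618], [-0.619, -0.005, -0.785]]
force: [-0.2, -0.4, -0.4]
opening: 0.199
grasp_force: 0.0
```

```bash
python3 - <<'E'
from nav import *
st=bot.read_state();print(instand(st).round(4),st['joint_positions'].round(0))
a,b=bot.capture('scene'),bot.capture('side')
for c in (a,b):
    print([(np.round(e['centre'],1).tolist(),round(e['confidence'],2)) for e in bot.pinpoint(c,'box_centre')],[(np.round(e['centre'],1).tolist(),round(e['confidence'],2)) for e in bot.pinpoint(c,'flag_tip')])
m=[cv2.resize(c['image'][y:y+100,x:x+100],(400,400),interpolation=cv2.INTER_CUBIC) for c,x,y in ((a,285,120),(b,255,120))]
cv2.imwrite('pics/f.png',np.hstack(m))
E
```

```text
[-0.2418  0.1765  0.2   ] [ 37.  33.  95. -28.  81.  52.]
[([260.0, 294.8], 0.92), ([387.3, 240.4], 0.57)] []
[([335.1, 276.8], 0.76), ([307.1, 181.7], 0.69), ([401.5, 203.5], 0.56), ([358.1, 227.2], 0.41)] [([288.0, 170.0], 0.47), ([358.6, 226.5], 0.45)]
```

Request:
{"api": "play_rows", "payload": {"moves": [[[-20, 5, -15, 0, 0.08, 0], [-34, 5, 22, 0, 0.08, 0], [-36, 5, 20, 0, 0.08, 0], [-37, 5, 17, 0, 0.08, 0], [-38, 5, 15, 0, 0.08, 0]]]}}

```text
time_s: 21.35
position: [0.3878, 0.0528, 0.2096]
tcp_rot: [[0.066, 0.998, -0.015], [0.964, -0.067, -0.258], [-0.259, 0.003, -0.966]]
force: [2.2, -0.3, 0.6]
opening: 0.198
grasp_force: 0.0
```

Request:
{"api": "play_rows", "payload": {"moves": [[[-39, 3, 10, 0, 0.08, 0], [-39, 0, 7, 0, 0.08, 0], [-40, 0, 4, 0, 0.08, 0], [-40, 0, 0, 0, 0, 0], [-40, 0, 0, 0, 0, 0]]]}}

```text
time_s: 21.85
position: [0.376, -0.1454, 0.2128]
tcp_rot: [[0.072, 0.997, -0.003], [0.997, -0.072, -0.031], [-0.031, -0.001, -1.0]]
force: [1.1, 0.9, 0.1]
opening: 0.201
grasp_force: 0.0
```

```bash
python3 - <<'E'
from nav import *
st=bot.read_state();print(instand(st).round(4),st['joint_positions'].round(0),st['time_s'])
a,b=bot.capture('scene'),bot.capture('side')
for c in (a,b):
    print([(np.round(e['centre'],1).tolist(),round(e['confidence'],2)) for e in bot.pinpoint(c,'box_centre')],[(np.round(e['centre'],1).tolist(),round(e['confidence'],2)) for e in bot.pinpoint(c,'flag_tip')])
m=[cv2.resize(c['image'][y:y+100,x:x+100],(400,400),interpolation=cv2.INTER_CUBIC) for c,x,y in ((a,285,120),(b,255,120))]
cv2.imwrite('pics/f2.png',np.hstack(m))
E
```

```text
[-0.2105 -0.2027  0.2296] [-36.  12. 112.  -2.  55. -31.] 21.85
[([259.8, 295.5], 0.94), ([390.6, 242.3], 0.86), ([329.9, 173.8], 0.69), ([266.7, 187.5], 0.54)] []
[([336.7, 274.4], 0.83), ([403.6, 203.9], 0.7), ([311.9, 181.3], 0.58)] [([286.5, 169.6], 0.42)]
```

View pics/f2.png

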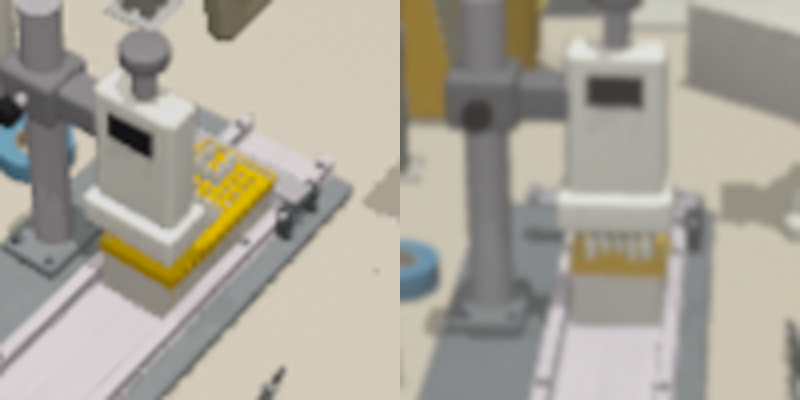

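```bash
python3 - <<'E'
from nav import *
w=bot.capture('wrist');a=bot.capture('scene');b=bot.capture('side')
for q,c in (('flag_tip',(.066,-.14,.048)),('box_centre',(0,-.07,.044)),('stop_hinge',(-.046,-.14,.04)),('stop_face',(0,-.13,.033)),('bench_timer',None),('bench_pipette',None)):
    for n,i in (('w',w),('a',a),('b',b)): print(q,n,None if c is None else proj(i,Ws(c))[0].round(1),[(np.round(e['centre'],1).tolist(),round(e['confidence'],2)) for e in bot.pinpoint(i,q)][:4])
m=bot.silhouettes(w,'flag_tip')
for d in m[:2]:
    ys,xs=np.where(d['pixels']);print(d['confidence'],d['centre'],xs.min(),xs.max(),ys.min(),ys.max())
for X in [(-.046,-.15,.048),(-.046,-.13,.048),(.071,-.15,.048),(.071,-.13,.048),(.071*.98-.002,-.15,.071),(-.032,-.132,.063),(.032,-.132,.063)]: print(X,proj(w,Ws(X))[0].round(1))
for d in bot.silhouettes(w,'box_centre')[:3]:
    ys,xs=np.where(d['pixels']);print('box',d['confidence'],xs.min(),xs.max(),ys.min(),ys.max())
E
```

```text
flag_tip w [572.6 120.6] [([568.9, 120.0], 0.95), ([368.2, 171.8], 0.42)]
flag_tip a [327.3 150.2] [([315.6, 180.7], 0.31)]
flag_tip b [287.7 167.7] [([288.8, 169.3], 0.52), ([309.8, 181.8], 0.2)]
box_centre w [521.2  52.2] [([366.8, 171.2], 0.73), ([518.4, 50.9], 0.69), ([501.0, 107.8], 0.33)]
box_centre a [331.6 175.1] [([330.1, 176.0], 0.84), ([388.5, 243.5], 0.84), ([261.4, 297.5], 0.83)]
box_centre b [309.6 180.6] [([311.7, 180.4], 0.88), ([336.8, 274.6], 0.77)]
stop_hinge w [467. 121.] []
stop_hinge a [359.2 168.7] [([360.8, 168.6], 0.64)]
stop_hinge b [327.5 171.5] [([329.4, 172.2], 0.62)]
stop_face w [505.7 111.5] [([501.0, 106.7], 0.7)]
stop_face a [343.7 165.4] [([343.4, 166.4], 0.63), ([247.3, 208.6], 0.25)]
stop_face b [311.  174.8] [([310.7, 174.2], 0.9)]
bench_timer w None [([370.6, 170.9], 0.83)]
bench_timer a None [([398.5, 183.4], 0.97)]
bench_timer b None [([362.1, 174.2], 0.72)]
bench_pipette w None [([571.6, 119.4], 0.73)]
bench_pipette a None [([334.1, 247.6], 0.63)]
bench_pipette b None [([356.4, 227.5], 0.87), ([249.0, 216.5], 0.7)]
0.87 [514.7, 119.8] 459 577 106 129
0.64 [620.7, 73.2] 598 639 45 100
(-0.046, -0.15, 0.048) [469.3 130.5]
(-0.046, -0.13, 0.048) [471.6 111.8]
(0.071, -0.15, 0.048) [575.1 129.9]
(0.071, -0.13, 0.048) [579.3 111.2]
(0.06757999999999999, -0.15, 0.071) [590.  131.3]
(-0.032, -0.132, 0.063) [491.8 113.8]
(0.032, -0.132, 0.063) [553.2 113.4]
box 0.79 477 570 0 109
box 0.63 242 314 0 43
```

```bash
python3 -c "
from rig import bot
print(bot.hand_in())"
```

```text
the job is handed in; nothing more can be done
None
```

I handed the job in at about 22 s on the robot's clock. The last images showed the stop down across the track and the yellow box flat between the rails. The final push met firm resistance (8.7 N) with the box at its home position, and nothing showed contact with the things standing around.

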